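# Tip two crates to find the stamped one and push it to the dispatch line

### The arm

A 7-joint arm with a two-finger parallel gripper is mounted at the origin on a cart in front of the work surface, level with it; the furniture and walls round the work are solid. World frame = base frame: x ahead of the robot, y to its left, z up, the work surface at z = 0. Lengths are in m, angles in rad, forces in N, time in s.
With the tool pointing down it reaches from about 0.375 to 0.925 m from the base axis. Payload 3.1 kg.
Tool frame: the origin (TCP) lies between the finger pads; the fingertips stand 19 mm ahead of it and the grasp point (between the pads) is the TCP; z points along the fingers, y is the direction in which the jaws open and shut (so a half turn about z gives the same grasp; the last joint's range is limited). The gripper opens to 85 mm and grips with 20 to 120 N. Pads are 22 mm wide; open, the fingers measure 114 mm over their backs; the gripper's body (76 mm by 85 mm) begins 54 mm behind the grasp point. The pads swing forward as they close: fully open they stand 13 mm farther back than shut.
Start: joints at [1.157, 0.383, 0.044, 1.598, -0.018, 1.161, -0.05], TCP at [0.202, -0.618, 0.25] pointing down, gripper open.
Joint ranges: [-2.61, 2.61], [-0.41, 2.15], [-1.48, 1.57], [0, 2.5], [-1.57, 4.71], [0.05, 1.97], [-2.85, 2.85]. Speed limits (rad/s): [2.79, 2.79, 3.14, 3.14, 3.14, 3.14, 3.14].

### API

Orientations are given as a unit quaternion [x, y, z, w].
In Python, from bench import move_ptp, movel, move_j, move_gripper, pause, inverse_kinematics, read_camera, camera_params, MotionError, sign_off, look_for, tip_of, read_time_s, read_qpos, read_joint_vel, read_effort, read_eef_pos, read_tcp_rot, read_ft_force, read_ft_torque, read_finger_gap gives the robot as it stands. Calls block until the motion is done:
- move_ptp(position, orientation): joint-space move of the TCP to a pose.
- movel(position, orientation=None, speed=0.15): straight line of the TCP; orientation=None keeps the orientation; speed is the mean speed in m/s.
- move_j(angles): joint-space move.
- move_gripper(opening, effort=None): finger opening in m; effort is the grip in N (None keeps the last); returns when the fingers have stopped.
- pause(seconds).
- inverse_kinematics(position, orientation): joint angles nearest the present ones, or None.
- read_camera(name): name is "side" or "top" or "wrist"; returns the picture (400x640x3 uint8, red, green, blue); there is no depth.
- camera_params(name): a dict with "K" (3x3 intrinsics, pixels), "camera_from_world" (4x4, takes a point from world to camera coordinates). Camera axes: x right, y down, z forward; pixel columns grow to the right and rows downward; lengths in m; the calibration is good to about 2 mm. A picture is of the moment at which its call begins: read the wrist's pose just before it. camera_params takes no time and is no camera call; for the wrist camera it gives the pose at the moment of the call.
A pose or a line that the arm cannot do raises MotionError and nothing moves.
- sign_off(): hands the job in, once; it reports no verdict.
Trained networks look in the newest picture that a camera, given by its name, has taken for a name from the list of things; names that differ only in an ending like _2 or _b are one class to them, and where a whole thing is asked for, a point or a joint stands for the part that bears it (a point fixed in the world has none). Each returns a list of dicts, best first, with "confidence" (0 to 1); they miss things now and then, are a little off and sometimes report something else, mostly with a low value. They report only what shows in the picture. A call takes as long as a camera call.
- look_for(camera, name): "at" ([column, row] in pixels, amid what is visible of it).
- tip_of(camera, name): "at" ([column, row] in pixels: a listed point, or the origin of a listed thing).
Readings, each from a call of its own:
- read_time_s(): time.
- read_qpos(): joint angles.
- read_joint_vel(): joint speeds.
- read_effort(): joint torques, N m.
- read_eef_pos(): TCP position.
- read_tcp_rot(): TCP orientation.
- read_ft_force(): force on the tool from outside, world axes, zero at the start.
- read_ft_torque(): the same for the moment, N m.
- read_finger_gap(): finger opening in m.
Only numpy, scipy, OpenCV 4.12 (cv2) and the standard library are available. Lean on these libraries where they do the work, as an engineer would, in place of code of your own. Each camera call takes 0.05 s, during which the arm holds its last target.

### The job

Two look-alike blue parts crates stand on the bench and only one has the inspector's round green stamp on its underside. Push each crate over backward, away from you, so that it lies on its back with its underside facing you; only when both lie so, push the stamped one straight ahead along the bench, still lying on its back, until its lid end rests on the yellow dispatch tape, square to the tape. Do it all by pushing with the fingers: never lift or carry a crate, leave the unstamped crate lying short of the tape, and do not disturb the other things on the bench.

Things in the scene. Friction and masses are not known exactly. Their poses are not given: they have to be found in the camera images.
- stamped_crate: blue ribbed parts crate, grey lid, 58 mm deep (own x) x 90 wide (own y) x 112 high, 0.2-0.4 kg, mass centre mid-box; looks like the other one. Origin: centre of underside; own z up to the lid, own x away from the robot (within 0.2 rad) as found. STAMPED: green 48 mm ring on the white card underneath. Pushed on its near face 85-105 mm up it tips over its far bottom edge, from 27 deg on by itself, then own x points down, own z ahead, 58 mm high.
- stamped_crate_mid (a point): middle of the stamped crate's box, 56 mm above its origin along its own z; 56 mm high standing, 29 mm lying on its back
- stamped_crate_lid (a point): centre of the stamped crate's lid face, 112 mm from its origin along its own z; once the crate lies on its back this is the middle of its leading end, 29 mm above the bench
- plain_crate: blue ribbed parts crate, grey lid, 58 mm deep (own x) x 90 wide (own y) x 112 high, 0.2-0.4 kg, mass centre mid-box; looks like the other one. Origin: centre of underside; own z up to the lid, own x away from the robot (within 0.2 rad) as found. UNSTAMPED: blank white card underneath. Pushed on its near face 85-105 mm up it tips over its far bottom edge, from 27 deg on by itself, then own x points down, own z ahead, 58 mm high.
- plain_crate_mid (a point): middle of the unstamped crate's box, 56 mm above its origin along its own z
- plain_crate_lid (a point): centre of the unstamped crate's lid face, 112 mm from its origin along its own z
- dispatch_line: the dispatch line: flat strip of yellow tape stuck across the bench beyond the crates, 30 mm wide and 500 mm long, no obstacle. Origin at its middle; own y along the tape, own x across it, away from the robot. From x = 0.565 m on, left of y = -0.03 m, the bench top carries a flat brown mat 2 mm thick
- relay_module: bystander: blue potted module, 32 x 48 x 30 mm, origin at the centre of its underside
- heat_sink: bystander: finned aluminium heat sink, 50 x 50 x 23 mm, origin at the centre of its underside
- solder_spool: bystander: spool of wire with a blue label, 55 mm across, 45 mm high, origin at the centre of its underside
- driver_blue: bystander: loose screwdriver with a blue handle, 134 mm long along its own x, 18 mm thick, origin under its middle

How it is judged:
By the outcome, as a careful person would: the job done as asked, in the order asked, and still so for the second after the job is handed in, with the robot touching nothing.
It also fails if it takes over 64 s, if anything falls off the work surface, if the arm or the gripper's body presses on something with over 40 N, if the wrist force passes 120 N, or if a joint passes its speed limit or range.

## Working session

There is one attempt and no reset: what is moved stays moved. The work goes in short steps, each a Python script; the robot and the scene stay as the last script left them, time stands still between calls to the robot, and variables do not carry over. Pictures are saved under pics/ and viewed, and the job is handed in when it is done.

```bash
mkdir -p pics; ls
python3 - <<'E'
from bench import *
import cv2
for n in ["side","top","wrist"]:
    im=read_camera(n); cv2.imwrite(f"pics/{n}0.png",im[:,:,::-1])
    p=camera_params(n); print(n,p["K"],p["camera_from_world"])
    for t in ["stamped_crate","plain_crate","dispatch_line","relay_module","heat_sink","solder_spool","driver_blue"]:
        if n!="wrist": print(t,[(d['at'],round(d['confidence'],2)) for d in tip_of(n,t)][:4])
print(read_time_s(),read_eef_pos(),read_tcp_rot())
E
```

```text
pics
side [[393.05092754   0.         323.66008344]
 [  0.         393.05092754 191.03823116]
 [  0.           0.           1.        ]] [[-0.81563726 -0.57821977 -0.01994368  0.57167965]
 [-0.2987014   0.4503694  -0.84139461  0.1895265 ]
 [ 0.49549302 -0.68031559 -0.54005312  1.16352043]
 [ 0.          0.          0.          1.        ]]
stamped_crate [([377.0, 200.0], 0.7)]
plain_crate [([340.4, 230.9], 0.91)]
dispatch_line [([297.2, 196.5], 0.85)]
relay_module [([340.8, 205.2], 0.75)]
heat_sink [([298.4, 267.4], 0.78), ([397.3, 180.5], 0.26)]
solder_spool [([398.7, 168.1], 0.71)]
driver_blue [([284.8, 302.4], 0.75)]
top [[371.01462243   0.         306.65676239]
 [  0.         371.01462243 200.07549635]
 [  0.           0.           1.        ]] [[-0.01899153 -0.99961155  0.02039771  0.11907308]
 [-0.98403338  0.01507674 -0.17734429  0.60084996]
 [ 0.17696787 -0.02344007 -0.98393747  1.03160257]
 [ 0.          0.          0.          1.        ]]
stamped_crate [([356.0, 243.8], 0.8)]
plain_crate [([278.6, 242.7], 0.58)]
dispatch_line [([303.4, 161.1], 0.62)]
relay_module [([404.1, 246.3], 0.69)]
heat_sink [([206.8, 236.2], 0.7)]
solder_spool [([438.4, 232.1], 0.88)]
driver_blue [([167.2, 257.1], 0.74), ([271.5, 240.3], 0.63)]
wrist [[325.28191058   0.         322.18760061]
 [  0.         325.28191058 199.37738177]
 [  0.           0.           1.        ]] [[ 0.31052518 -0.95056454  0.00108111 -0.65068072]
 [-0.90048367 -0.29380036  0.32064079 -0.04187443]
 [-0.30447213 -0.10054056 -0.94720025  0.37887159]
 [ 0.          0.          0.          1.        ]]
0.85 [ 0.20190414 -0.61785256  0.25031   ] [9.87554457e-01 1.57277440e-01 2.00955624e-05 2.30124444e-05]
```

View pics/side0.png

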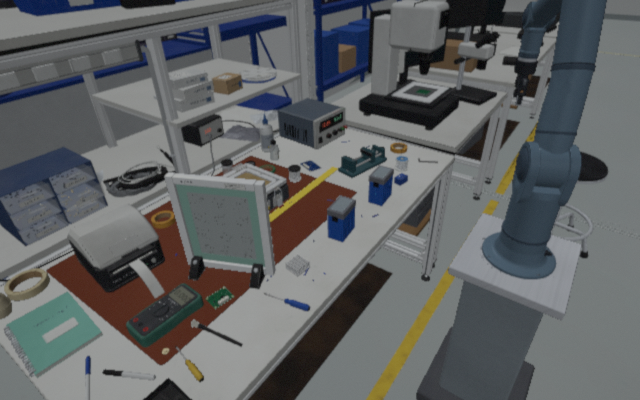

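View pics/top0.png

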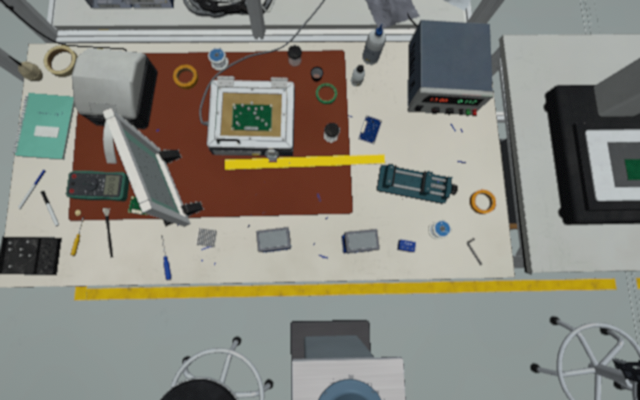

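```bash
cat > h.py <<'E'
import numpy as np, cv2
from bench import *
def ray(cam,uv,z):
    p=camera_params(cam); K=np.array(p["K"]);T=np.array(p["camera_from_world"])
    R,t=T[:3,:3],T[:3,3]; c=-R.T@t; d=R.T@np.linalg.inv(K)@np.array([uv[0],uv[1],1.])
    return c+d*(z-c[2])/d[2]
def proj(cam,P):
    p=camera_params(cam); K=np.array(p["K"]);T=np.array(p["camera_from_world"])
    q=(T[:3,:3]@np.atleast_2d(P).T).T+T[:3,3]; q=(K@q.T).T
    return q[:,:2]/q[:,2:]
def crop(n,name,x0,y0,x1,y1,s):
    im=read_camera(n); cv2.imwrite("pics/"+name,cv2.resize(im[y0:y1,x0:x1,::-1],None,fx=s,fy=s,interpolation=cv2.INTER_CUBIC)); return im
E
python3 - <<'E'
from h import *
crop("top","t1.png",130,110,470,300,2.3)
crop("side","s1.png",220,120,460,330,2.8)
for n,d in {"top":dict(st=(356,243.8),pl=(278.6,242.7),ln=(303.4,161.1),rel=(404.1,246.3),hs=(206.8,236.2),sp=(438.4,232.1),dr=(167.2,257.1)),
 "side":dict(st=(377,200),pl=(340.4,230.9),ln=(297.2,196.5),rel=(340.8,205.2),hs=(298.4,267.4),sp=(398.7,168.1),dr=(284.8,302.4))}.items():
    for k,v in d.items(): print(n,k,ray(n,v,0).round(3))
E
```

```text
top st [ 0.476 -0.039  0.   ]
top pl [0.484 0.194 0.   ]
top ln [0.736 0.115 0.   ]
top rel [ 0.466 -0.184  0.   ]
top hs [0.507 0.409 0.   ]
top sp [ 0.507 -0.291  0.   ]
top dr [0.447 0.524 0.   ]
side st [ 0.484 -0.028  0.   ]
side pl [0.496 0.195 0.   ]
side ln [0.74  0.114 0.   ]
side rel [0.575 0.072 0.   ]
side hs [0.504 0.404 0.   ]
side sp [ 0.523 -0.283  0.   ]
side dr [0.452 0.527 0.   ]
```

View pics/t1.png

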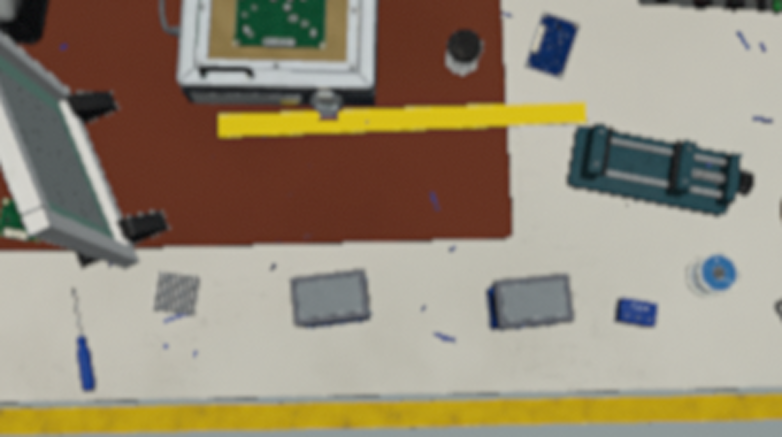

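View pics/s1.png

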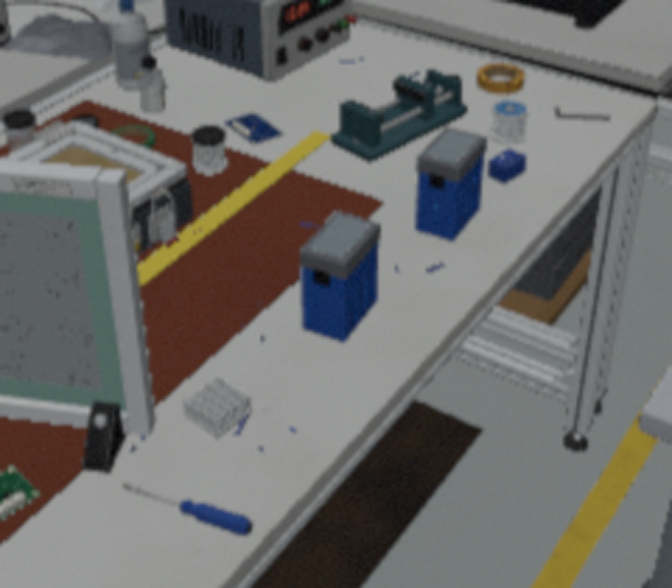

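Run:
```python
from h import *
im=cv2.imread("pics/top0.png")
def fit(x0,y0,x1,y1):
    c=im[y0:y1,x0:x1].astype(int); 
    b,g,r=c[...,0],c[...,1],c[...,2]
    m=((c.sum(2)<480)&(c.sum(2)>250)&(b-r<45)).astype(np.uint8)
    n,l,s,_=cv2.connectedComponentsWithStats(m); k=1+np.argmax(s[1:,4]); m=(l==k).astype(np.uint8)
    cn=max(cv2.findContours(m,cv2.RETR_EXTERNAL,cv2.CHAIN_APPROX_NONE)[0],key=len)
    w=np.array([ray("top",p[0]+[x0,y0],.112)[:2] for p in cn],np.float32)
    R=cv2.minAreaRect(w*1000); print("lid rect mm",R); print(cv2.boxPoints(R).round(0).tolist())
    return 
for n,b in dict(L=(248,220,300,260),R=(335,222,388,262)).items(): print(n); fit(*b)
def big(x0,y0,x1,y1): return cv2.resize(im[y0:y1,x0:x1],None,fx=7,fy=7,interpolation=cv2.INTER_NEAREST)
cv2.imwrite("pics/z.png",np.hstack([big(245,215,300,265),big(335,215,390,265)]))
# tape
hsv=cv2.cvtColor(im,cv2.COLOR_BGR2HSV); m=cv2.inRange(hsv,(20,150,120),(35,255,255)); m[200:]=0
ys,xs=np.nonzero(m); ok=(xs>215)&(xs<395)&(ys>140); pts=np.array([ray("top",p,0.00 if p[0]>352 else .002)[:2] for p in zip(xs[ok],ys[ok])],np.float32)
print("tape",cv2.minAreaRect(pts*1000),pts.min(0),pts.max(0)); print(cv2.boxPoints(cv2.minAreaRect(pts)).round(3))
```

```text
L
lid rect mm ((484.2863464355469, 202.63784790039062), (64.43196868896484, 92.54601287841797), 6.508739948272705)
[[447.0, 245.0], [458.0, 153.0], [522.0, 160.0], [511.0, 252.0]]
R
lid rect mm ((477.06988525390625, -31.66033172607422), (61.93476486206055, 102.80840301513672), 4.715188503265381)
[[442.0, 17.0], [450.0, -85.0], [512.0, -80.0], [504.0, 22.0]]
tape ((734.25634765625, 112.88314819335938), (35.2936897277832, 497.77215576171875), 1.4702562093734741) [ 0.7123555  -0.13561085] [0.7539551  0.36192068]
[[ 0.71   0.361]
 [ 0.723 -0.136]
 [ 0.758 -0.135]
 [ 0.746  0.362]]
```

View pics/z.png

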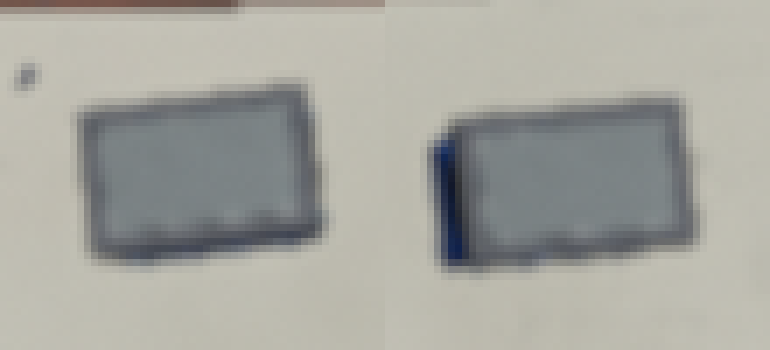

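```bash
cat >> h.py <<'E'
def q(psi): return [float(np.cos(psi/2)),float(np.sin(psi/2)),0.,0.]
def at(c,psi,s,z): return [float(c[0]+s*np.cos(psi)),float(c[1]+s*np.sin(psi)),z]
def stat(): print("t",read_time_s(),"tcp",read_eef_pos().round(4),"F",np.round(read_ft_force(),1))
def tip(c,psi):
    move_ptp(at(c,psi,-.085,.2),q(psi)); move_gripper(.05)
    movel(at(c,psi,-.085,.108),speed=.15); stat()
    movel(at(c,psi,.0,.108),speed=.07); stat()
    movel(at(c,psi,.014,.108),speed=.07); stat()
E
python3 - <<'E'
from h import *
print(inverse_kinematics(at((.479,-.038),.085,-.085,.2),q(.085)),inverse_kinematics(at((.487,.203),.114,-.085,.108),q(.114)))
tip((.479,-.038),.085)
pause(.4);stat()
crop("side","s2.png",220,120,460,330,2.8);crop("top","t2.png",130,110,470,300,2.3)
E
```

```text
[ 0.57332828 -0.02574782 -0.54861836  2.19603854 -0.01630421  0.96758676
 -1.45168916] [ 0.38631977  0.37662631 -1.02377158  2.1491145   0.43604986  0.83860855
 -2.36341529]
t 4.325 tcp [ 0.395  -0.0452  0.1085] F [-0.3  0.1  0.5]
t 5.6917 tcp [ 0.4784 -0.0381  0.1078] F [-0.7 -0.1  0.2]
t 6.0417 tcp [ 0.4939 -0.0367  0.1082] F [-1.5  0.4  0.7]
t 6.4417 tcp [ 0.4928 -0.0368  0.108 ] F [ 0.5  0.  -0.2]
```

View pics/s2.png

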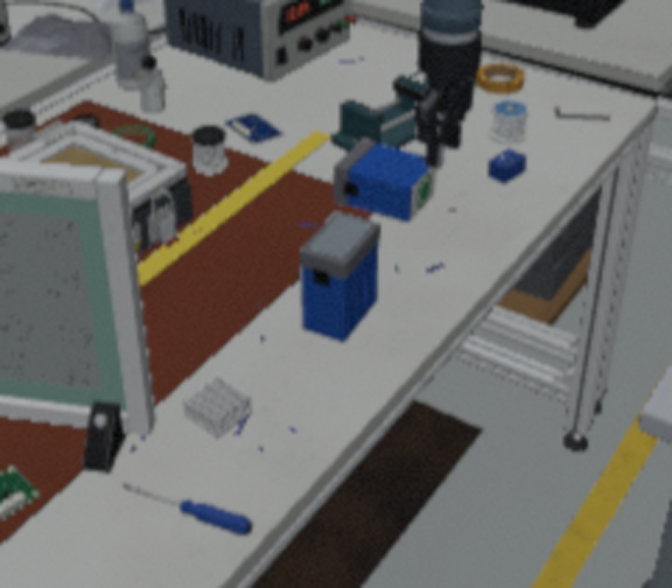

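View pics/t2.png

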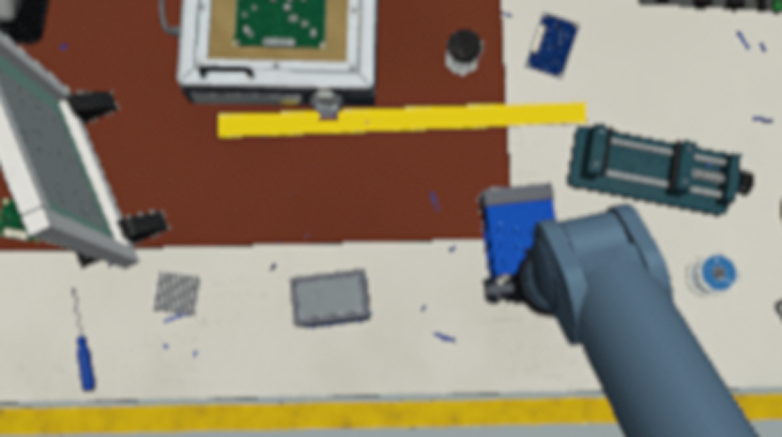

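The right crate lies on its back, and there is a green ring on its underside at side-crop pixel (427,190). Next I tip the left one.

Run:
```python
from h import *
p=read_eef_pos(); movel([p[0]-.05,p[1],.2],speed=.2)
tip((.487,.203),.114)
pause(.3)
p=read_eef_pos(); movel([p[0]-.06,p[1]-.005,.2],speed=.2); stat()
crop("side","s3.png",220,120,460,330,2.8);crop("top","t3.png",130,110,470,300,2.3)
```

```text
t 9.125 tcp [0.4031 0.1937 0.1085] F [ 1.  -0.   0.6]
t 10.4917 tcp [0.4864 0.2029 0.1079] F [-1.  -0.2 -0.6]
t 10.8417 tcp [0.5018 0.2046 0.1081] F [ 0.3 -0.5 -0.3]
t 11.8417 tcp [0.4408 0.199  0.1997] F [-0.   0.8 -1.2]
```

View pics/s3.png

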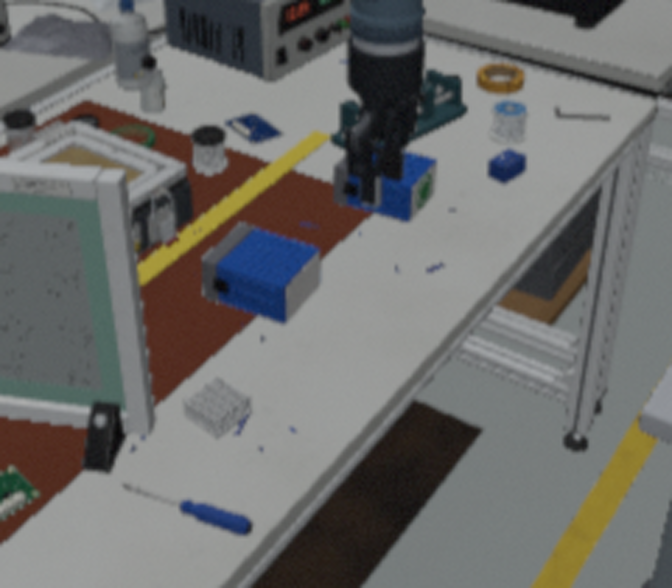

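View pics/t3.png

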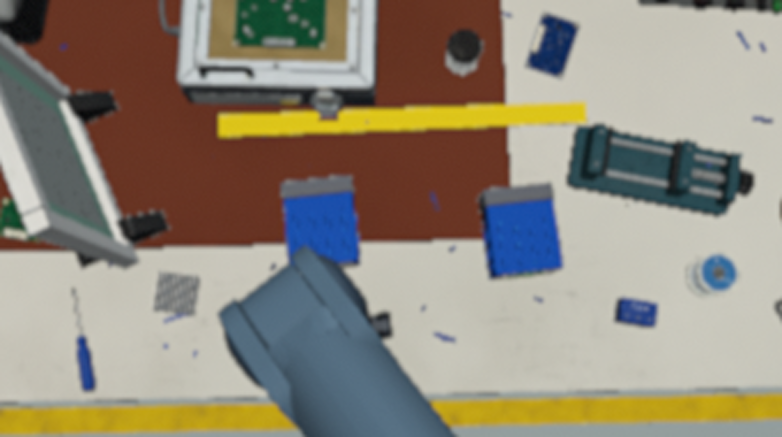

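Run:
```python
from h import *
im=read_camera("top")
x0,y0,x1,y1=325,180,390,240
c=im[y0:y1,x0:x1].astype(int); r,g,b=c[...,0],c[...,1],c[...,2]
m=((b-r>40)).astype(np.uint8)
n,l,s,_=cv2.connectedComponentsWithStats(m); k=1+np.argmax(s[1:,4]); m=(l==k).astype(np.uint8)
cn=max(cv2.findContours(m,cv2.RETR_EXTERNAL,cv2.CHAIN_APPROX_NONE)[0],key=len)
w=np.array([ray("top",p[0]+[x0,y0],.058)[:2] for p in cn],np.float32)
R=cv2.minAreaRect(w*1000); print(R,cv2.boxPoints(R).round(1).tolist())
print("vise",[ray("top",(130+u/2.3,110+v/2.3),.02).round(3) for u,v in((570,185),(580,125))])
cv2.imwrite("pics/z2.png",cv2.resize(im[150:245,320:400,::-1],None,fx=7,fy=6,interpolation=cv2.INTER_NEAREST))
# lid corners network
for n in("top","side"):
    read_camera(n)
    for t in ("stamped_crate","stamped_crate_lid","plain_crate"): print(n,t,[(d['at'],round(d['confidence'],2),ray(n,d['at'],.029).round(3)) for d in tip_of(n,t)][:2])
```

```text
((562.7831420898438, -33.9259147644043), (91.18252563476562, 93.66627502441406), 5.544504165649414) [[512.9000244140625, 8.300000190734863], [521.9000244140625, -84.9000015258789], [612.7000122070312, -76.0999984741211], [603.5999755859375, 17.100000381469727]]
vise [array([ 0.635, -0.109,  0.02 ]), array([ 0.717, -0.127,  0.02 ])]
top stamped_crate [([358.0, 230.3], 0.81, array([ 0.514, -0.042,  0.029]))]
top stamped_crate_lid [([353.8, 193.5], 0.69, array([ 0.625, -0.034,  0.029]))]
top plain_crate [([272.3, 225.3], 0.55, array([0.533, 0.211, 0.029]))]
side stamped_crate [([369.6, 187.0], 0.8, array([ 0.528, -0.049,  0.029]))]
side stamped_crate_lid [([344.1, 179.2], 0.88, array([ 0.636, -0.044,  0.029]))]
side plain_crate [([327.5, 219.6], 0.79, array([0.543, 0.2  , 0.029])), ([285.1, 304.6], 0.74, array([0.429, 0.55 , 0.029]))]
```

View pics/z2.png

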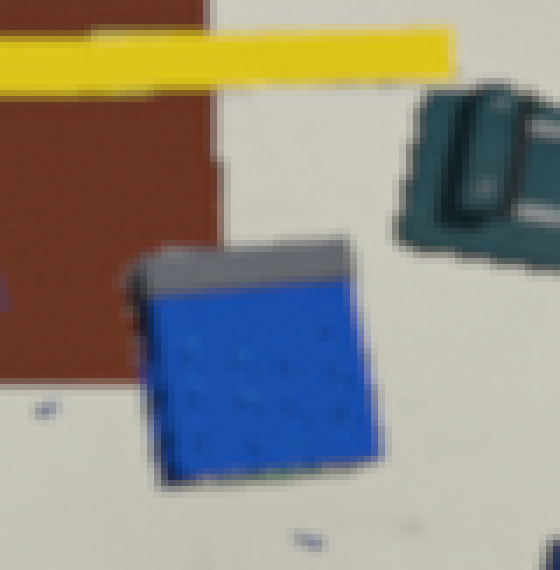

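Run:
```python
from h import *
psi=.026; c=(.45,-.041)
p=read_eef_pos(); movel([.43,float(p[1]),.2],speed=.2)
move_ptp([.44,-.041,.15],q(psi)); movel([.44,-.041,.042],speed=.12); stat()
movel(at(c,psi,.05,.042),speed=.1); stat()
movel(at(c,psi,.085,.042),speed=.04); stat()
movel(at(c,psi,.13,.042),speed=.05); stat()
crop("side","s4.png",280,140,400,230,6);
im=crop("top","t4.png",320,140,400,245,6)
```

```text
t 14.6583 tcp [ 0.4407 -0.0408  0.0426] F [0.2 0.  0.7]
t 15.4083 tcp [ 0.4992 -0.0397  0.0418] F [-0.1 -0.3 -0.1]
t 16.4333 tcp [ 0.5356 -0.0387  0.0423] F [-0.7 -0.8  0.6]
t 17.4833 tcp [ 0.5807 -0.0374  0.0424] F [-0.1  0.  -0.4]
```

View pics/s4.png

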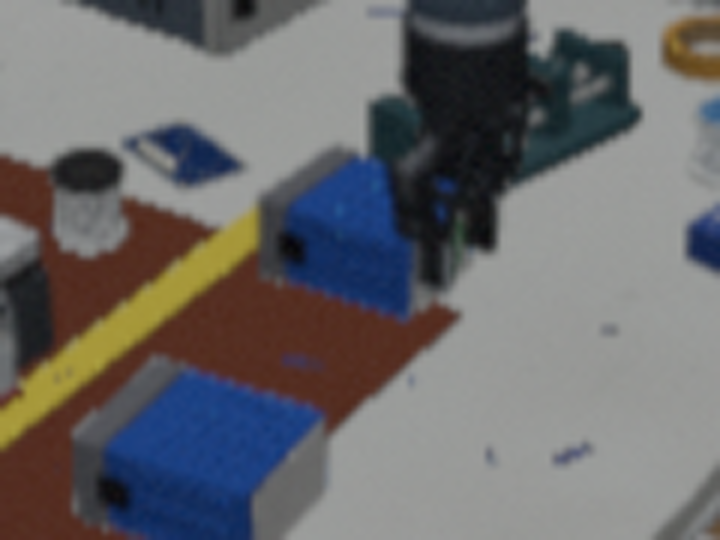

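View pics/t4.png

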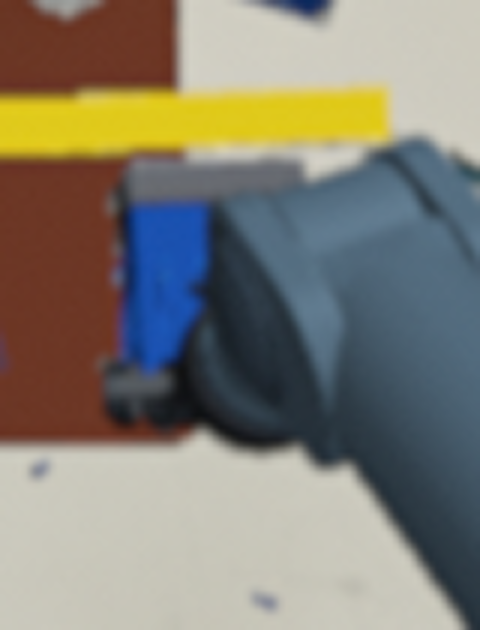

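Run:
```python
from h import *
f=lambda u,v:(320+u/6-.5,140+v/6-.5)
for n,p,z in(("lidL",(132,162),.059),("lidR",(302,158),.059),("tape near",(160,151),.001),("tape near R",(300,145),.0),("tape far",(160,92),.001),("tape far R",(300,90),0),("grey/blue L",(132,203),.059),("gb R",(210,202),.059)):
    print(n,ray("top",f(*p),z).round(4))
g=lambda u,v:(280+u/6-.5,140+v/6-.5)
for n,p,z in(("lid top L",(262,192),.059),("lid top R",(340,146),.059),("lid bottom L",(262,275),.002),("tape near@",(262,247),.001),("tape near far left",(0,450),.002),("tape far edge",(262,207),.001)):
    print("side",n,ray("side",g(*p),z).round(4))
print(proj("top",[[.72,-.03,0],[.75,-.03,0]]))
```

```text
lidL [0.701  0.0039 0.059 ]
lidR [ 0.7019 -0.0803  0.059 ]
tape near [ 0.7225 -0.018   0.001 ]
tape near R [ 0.7251 -0.0916  0.    ]
tape far [ 0.7544 -0.0193  0.001 ]
tape far R [ 0.7549 -0.093   0.    ]
grey/blue L [0.6802 0.0046 0.059 ]
gb R [ 0.6801 -0.0338  0.059 ]
side lid top L [ 0.7062 -0.0062  0.059 ]
side lid top R [ 0.6985 -0.0831  0.059 ]
side lid bottom L [7.029e-01 4.000e-04 2.000e-03]
side tape near@ [ 0.7239 -0.0291  0.001 ]
side tape near far left [0.7182 0.2389 0.002 ]
side tape far edge [ 0.754  -0.0715  0.001 ]
[[349.96949005 165.49046115]
 [349.59067382 156.24684121]]
```

Run:
```python
from h import *
psi=.026; p=read_eef_pos()
movel(at(p,psi,.0355,.042),speed=.03); pause(.3); stat()
p=read_eef_pos()
movel(at(p,psi,-.06,.042),speed=.12); 
movel(at(p,psi,-.12,.22),speed=.25); move_ptp([.42,-.22,.28],q(psi)); stat()
crop("side","s5.png",280,140,400,230,6);crop("top","t5.png",320,140,400,245,6)
crop("top","t5b.png",130,110,470,300,2.3);crop("side","s5b.png",220,120,460,330,2.8)
for n in("top","side"):
    read_camera(n)
    for t in ("stamped_crate","stamped_crate_lid","dispatch_line"): print(n,t,[(d['at'],round(d['confidence'],2),ray(n,d['at'],.031 if 's'==t[0] else 0.002).round(3)) for d in tip_of(n,t)][:2])
```

```text
t 19.2333 tcp [ 0.6162 -0.0365  0.0422] F [-1.4  0.6 -0.3]
t 21.6167 tcp [ 0.4203 -0.2184  0.2787] F [ 0.3  0.4 -0.7]
top stamped_crate [([354.0, 194.1], 0.86, array([ 0.623, -0.034,  0.031]))]
top stamped_crate_lid [([353.5, 156.3], 0.87, array([ 0.74 , -0.037,  0.031])), ([403.0, 245.1], 0.21, array([ 0.468, -0.172,  0.031]))]
top dispatch_line [([304.2, 164.8], 0.72, array([0.724, 0.113, 0.002]))]
side stamped_crate [([346.8, 181.3], 0.74, array([ 0.618, -0.034,  0.031]))]
side stamped_crate_lid [([319.8, 173.0], 0.93, array([ 0.739, -0.029,  0.031]))]
side dispatch_line [([299.0, 195.6], 0.75, array([0.736, 0.108, 0.002]))]
```

View pics/s5.png

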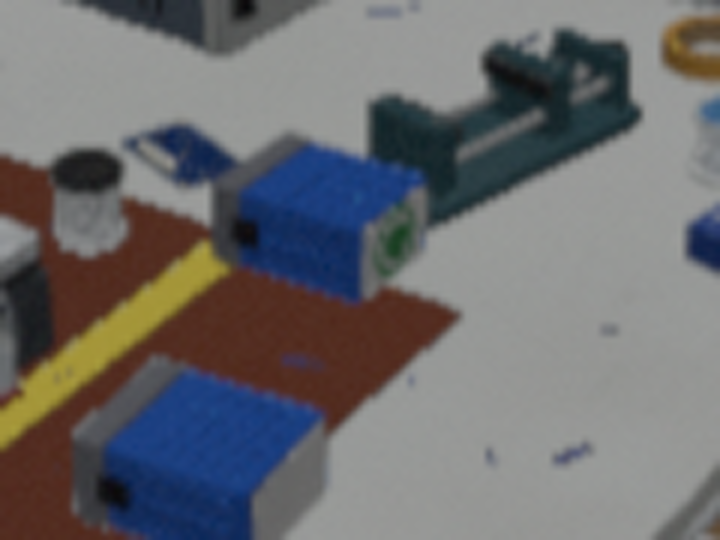

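View pics/t5.png

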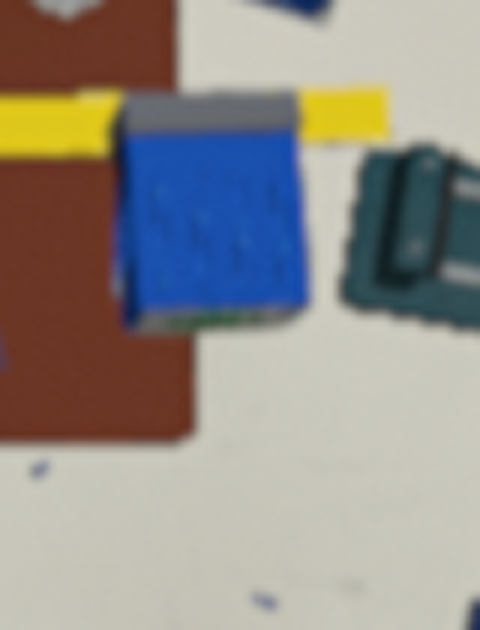

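View pics/t5b.png

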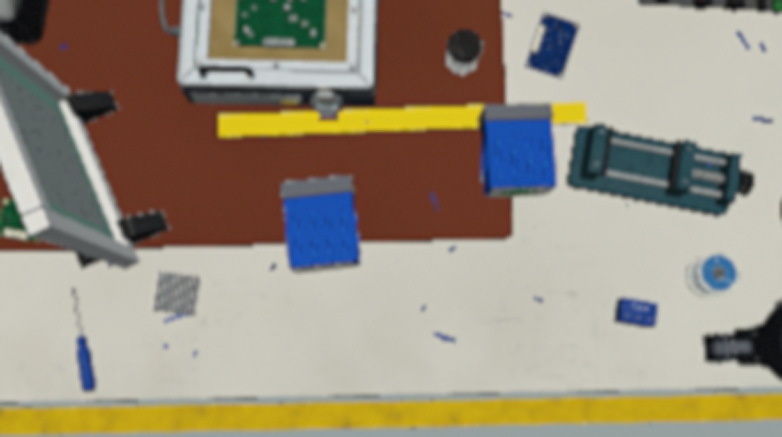

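View pics/s5b.png

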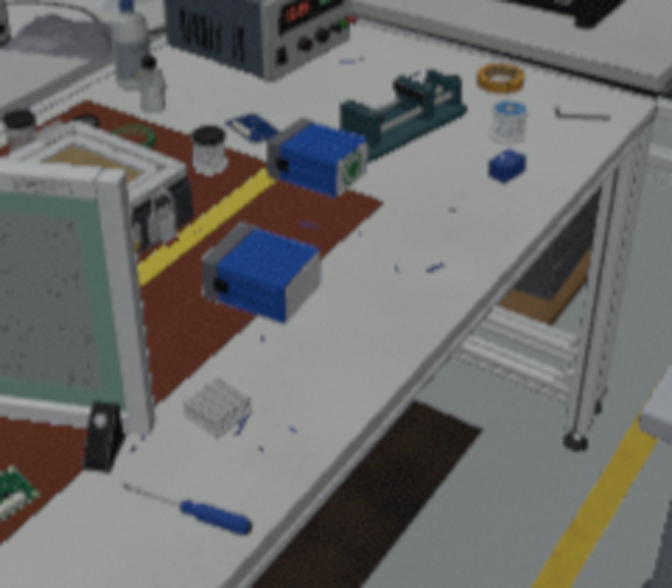

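The pictures show the lid end mid-tape at x ≈ 0.739 in both cameras. It is parallel to the tape, the plain crate lies short of it, and the bystanders have not moved.

Run:
```python
from h import *
f=lambda u,v:(320+u/6-.5,140+v/6-.5)
a,b=ray("top",f(128,97),.06),ray("top",f(298,93),.059);print(a,b,"yaw",(b[0]-a[0])/(a[1]-b[1]))
print(sign_off(),read_time_s())
```

```text
[0.73394561 0.00481652 0.06      ] [ 0.73523455 -0.07998284  0.059     ] yaw 0.015199808166993335
the job is handed in; nothing more can be done
the job is handed in; nothing more can be done
```

I tipped both crates onto their backs, then pushed the stamped one (the right-hand crate, with the green ring showing) straight ahead onto the tape. I handed the job in at about 22 s of the 64 s allowed.

- **Position:** the lid end is at x ≈ 0.739–0.740 by the detector in both cameras, and 0.735 by the lid's top edge. The tape there spans about 0.724–0.754, so all of these put it on the tape.
- **Squareness:** the crate's yaw came out at about 0.015 rad, against about 0.026 rad for the tape, so it is square to within roughly 0.01 rad (measured by hand from pixels).
- **Other things:** the unstamped crate lies blank underside forward, short of the tape. By eye in the last pictures, the bystanders had not moved. The gripper was well clear of everything at hand-in.
- **Disagreements:** the detector put the tape's middle at x = 0.724 in the top view and 0.736 in the side view. I used the tape edges I measured in the pictures instead. Before the push, the two cameras also differed by about 10–14 mm on where the crates lay. They agreed to about 1 mm in x on the lid end after it.

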